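Open up the scoop dipping well

ROBOT

A 6-joint arm with a two-finger parallel gripper is mounted at the origin on the work surface. World frame = base frame: x ahead of the robot, y to its left, z up, the work surface at z = 0. Lengths are in mm, angles in degrees, forces in N, time in s.
With the tool pointing down it reaches from about 300 to 850 mm from the base axis. Payload 4.2 kg.
Tool frame: the origin (TCP) lies at the very end of the fingers, on their centre line; the grasp point (between the pads) lies 19 mm behind it; z points along the fingers, y is the line along which they close (so a half turn about z gives the same grasp; the last joint's range is limited). The gripper opens to 91 mm and grips with 3 to 60 N. Pads are 32 mm wide; open, the fingers measure 118 mm over their backs; the gripper's body (76 mm by 178 mm) begins 60 mm behind the grasp point.
Start: joints at [-68.239, 18.312, 89.639, -0, 72.044, -1.146], TCP at [223.815, -529.672, 186.676] pointing down, gripper open.
Joint ranges: [-177.97, 177.97], [-48.28, 115.42], [12.27, 149.76], [-77.06, 257.06], [2.81, 150.46], [-146.56, 146.56]. Speed limits (degrees/s): [147.25, 147.25, 180, 180, 180, 180].

INTERFACE

Orientations are given as a 3x3 rotation matrix whose columns are the frame's x, y, z axes.
In Python, from rig import get_state, snapshot, r gives the robot as it stands.
- The arm moves only by the shell command python3 -m creep 'ROWS' [FORCE]. ROWS is JSON, a list of rows, each a list of 7 numbers: the turn, a rotation vector about the tool's x, y, z in rad, then the shift along the tool's x, y, z in mm, then the opening, from 0 (shut) to 1 (fully open). A call has 1 to 10 rows; each row is the pose to reach, as a shift and turn from the pose commanded when the call began, along the tool's axes at that moment; what a row does not reach only later rows make up. A row lasts 1/8 s, in which the tool goes at most 62.5 mm and 10.7 degrees, less where a joint would pass 70% of its speed; a pose out of reach is approached as far as the arm can. A call with a gripper value outside its range is refused whole. The fingers move at their own pace and stop on an object; FORCE is the grip in N (left out, the last holds). Time passes only in rows, so rows that repeat a pose let the fingers close. It gives the time, the measured TCP pose, the force, the opening and the grip force at its end, in the units of the state.
- get_state(): the state, without advancing time (a new reading comes with each control period).
- snapshot(name): name is "side" or "top" or "wrist"; returns a dict with "frame" (420x560x3 uint8, red, green, blue), "depth" (420x560 float32, mm along the optical axis (not along the pixel's ray), 0 where there is no reading), "camera_matrix" (3x3 intrinsics, pixels), "world_from_camera" (4x4, takes a point from camera to world coordinates); the wrist camera has in their place "mount" (4x4, takes a point from camera to tool coordinates, whose origin is the TCP and whose axes are the flange's). Camera axes: x right, y up, looking along -z (the intrinsics and any distortion apply to the point x, -y, -z); pixel columns grow to the right and rows downward; lengths in mm; the calibration is good to about 2 mm. A picture is of the moment at which its call begins: read the wrist's pose just before it.
- r.sign_off(): hands the job in; it is judged then, once.
The state is a dict: "clock": time; "q": joint angles; "dq": joint speeds; "effort": joint torques, N m; "position": TCP position; "orientation": TCP orientation; "wrist_force": force on the tool from outside, world axes, zero at the start; "torque": the same for the moment, N m; "finger_gap": finger opening in mm; "finger_force": force on a finger pad.
Only numpy, scipy, OpenCV 4.12 (cv2) and the standard library are available. Lean on these libraries where they do the work, as an engineer would, in place of code of your own. Each camera call takes 0.05 s, during which the arm holds its last target. There are 200 camera calls.

TASK

Get the dipping well ready for service: push its hinged steel cover up by the front lip and flip it right over backwards until it rests open by itself, then press the black rocker switch beside the well to ON. Nothing needs to be gripped or lifted; leave the spatula scoop, the glass cup, the tasting paddle and the porcelain pan lid where they are.

Things in the scene. Friction and masses are not known exactly. Their poses are not given: they have to be found in the camera images.
- well: Brushed steel scoop dipping well, fixed to the counter: a housing 170 mm deep (x) x 190 mm wide (y) x 124 mm high. Origin: centre of its underside on the counter. Its -x side is the front, where the cover's lip is; +x the back; y runs along the cover's hinge; z up. It stands side-on to the robot: turned by about 0.95 to 1.6 rad, so that its front faces the robot's right
- cover_hinge (a point): Middle of the cover's hinge axis, at the top of the well's rear wall (85 mm behind the well's origin, 124 mm above the counter). Fixed to the well, same axes as the well. The axis runs along the well's y
- cover_lip (a point): Middle of the outer edge of the cover's upturned lift lip, moving with the cover. Closed, it is 204 mm in front of and 17 mm above the hinge axis. The lip is 120 mm wide (along y), 25 mm long, 4 mm thick, bent up by 0.6 rad from the cover's front edge. Below it the well's front is free down to the counter: a fingertip can go in under the lip from the front and push up
- cover (a joint): Opening angle of the satin steel cover (flat plate 184 wide, 4 thick, reaching 184 mm from the hinge axis, 14 mm past the well's front wall; underside level with the hinge axis), rad: 0 shut, 1.57 upright, 1.95 on its stop. Weighs 0.3 to 0.55 kg (up to 3 N at the lip). The hinge runs freely: below about 1.5 it falls shut, beyond 1.6 it falls open on to the stop and stays
- pod: Light grey plastic control pod of the well, fixed, 130 mm deep (x) x 60 mm wide (y) x 110 mm high, origin in the centre of its underside, axes parallel to the well's. It stands right against one of the well's two ends (+y or -y). The black rocker switch is in its top, 25 mm to the front (-x) of its middle
- rocker_on (a point): Where to press: top surface of the ON half of the black rocker (white dash), 11 mm from its pivot; it moves with the rocker. The rocker is V-shaped, 32 mm long (pod's x), 24 mm wide: while off, its front half (pod's -x) lies level 4 mm above the pod's top and its rear half, the ON half, stands up at 0.3 rad, its end 5 mm higher. Flat bezel round it, 2 mm high
- rocker (a joint): Angle of the rocker in rad: 0 off; 0.30 fully on, when the ON half lies level, 114 mm above the counter. It turns about the pod's y, the rear (+x) half going down; about 4 N on the ON half moves it and it stays where it is left
- rest: Low steel drain rest, fixed, 200 x 60 x 10 mm, against the well's other end. The spatula scoop lies on it
- scoop: Loose matte steel gelato spatula scoop lying along the rest, 260 mm long, flat blade 46 mm wide at its +x end, round handle of 22 mm diameter. Origin on its underside, about the middle. Not to be disturbed
- cup: Loose frosted glass tasting cup, 76 mm across, 75 mm high, origin at the centre of its foot. Not to be disturbed
- paddle: Loose flat bamboo tasting paddle, 120 mm long, 19 mm wide, 5 mm thick, lying on the counter, origin on its underside. Not to be disturbed
- pan_lid: Loose round white porcelain pan lid with a knob, 160 mm across, 41 mm high with its knob, lying on the counter, origin at the centre of its underside. Not to be disturbed

How it is judged (in metres and radians):
On the way, in this order (a step that is already met when the one before it is completed fails the run):
1. the cover is flipped past its over-center point and lies back open (value of joint cover above 1.8 rad and value of joint rocker below 0.2 rad), for 0.2 s.
2. the rocker switch is pressed to ON (value of joint rocker above 0.24 rad and value of joint cover above 1.8 rad), for 0.2 s.
At the end, for the whole second after the job is handed in: The cover leans back open at rest on its own (joint above 1.8 rad), the rocker is on (above 0.24 rad), and scoop, cup, paddle and pan lid are each within 20 mm of where they began (all of step 2 and velocity of joint cover between -0.1 and 0.1 rad/s and distance of each of scoop, cup, paddle, pan_lid from where it was at the start of the episode below 0.02 m); the robot touches nothing.
It fails at once if the well is switched on while its cover is not open (value of joint rocker above 0.2 rad and value of joint cover below 1.6 rad).
It fails at once if the spatula scoop is lifted or pushed away (distance of scoop from where it was at the start of the episode above 0.02 m).
It fails at once if the glass cup is lifted, pushed away or tipped (distance of cup from where it was at the start of the episode above 0.02 m or angle between cup's own z axis and vertical above 0.3 rad).
It fails at once if the paddle is lifted or pushed away (distance of paddle from where it was at the start of the episode above 0.02 m).
It fails at once if the porcelain pan lid is lifted or pushed away (distance of pan_lid from where it was at the start of the episode above 0.02 m).
It also fails if it takes over 54 s, if anything falls off the work surface, if the arm or the gripper's body presses on something with over 40 N, if the wrist force passes 120 N, or if a joint passes its speed limit or range.

## Working session

There is one attempt and no reset: what is moved stays moved. The work goes in short steps, Python scripts to look and compute and a shell command to move; the robot and the scene stay as the last step left them, time stands still between calls to the robot, and variables do not carry over. Pictures are saved under pics/ and viewed, at most 10 in all, crops included, and the job is handed in when it is done.

```bash
mkdir -p pics
cat > h.py <<'E'
import numpy as np,cv2
from rig import get_state,snapshot,r
def snap(n,f):
    s=snapshot(n); np.savez(f'pics/{f}.npz',**{k:v for k,v in s.items()})
    cv2.imwrite(f'pics/{f}.png',cv2.cvtColor(s['frame'],cv2.COLOR_RGB2BGR)); return s
def pt(s,u,v,d=None):
    K=s['camera_matrix'];u=int(u);v=int(v)
    if d is None:
        w=s['depth'][v-1:v+2,u-1:u+2]; d=np.median(w[w>0])
    p=np.array([(u-K[0,2])/K[0,0]*d,-(v-K[1,2])/K[1,1]*d,-d,1])
    return (s['world_from_camera']@p)[:3]
E
python3 - <<'E'
from h import *
for n in('top','side'):
    s=snap(n,n); print(s.keys())
st=get_state();print(np.round(st['orientation'],2),st['position'])
E
```

```text
dict_keys(['frame', 'depth', 'camera_matrix', 'world_from_camera'])
dict_keys(['frame', 'depth', 'camera_matrix', 'world_from_camera'])
[[ 0.92  0.39 -0.  ]
 [ 0.39 -0.92  0.  ]
 [ 0.   -0.   -1.  ]] [ 223.6202527  -529.19007727  185.89515249]
```

View pics/top.png

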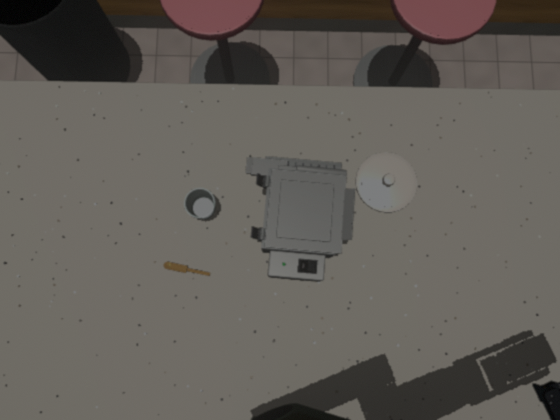

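View pics/side.png

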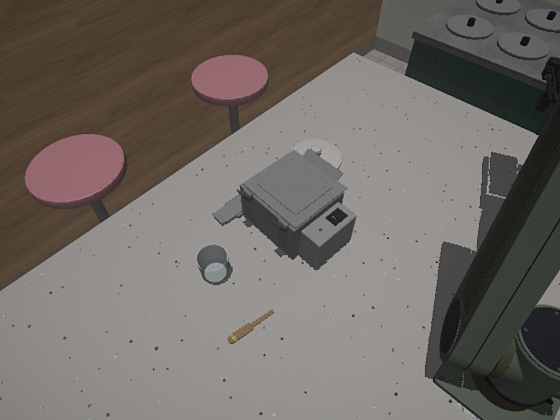

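The top view shows the lip on the right (348,215), the pod at the bottom with its rocker at (307,266), the pan lid at (387,183), the cup at (202,205) and the paddle at (187,269). The hinge is on the left.

Run:
```python
from h import *
s=dict(np.load('pics/top.npz'))
im=cv2.imread('pics/top.png')[140:295,235:435]
cv2.imwrite('pics/c1.png',cv2.convertScaleAbs(cv2.resize(im,None,fx=3.8,fy=3.8,interpolation=cv2.INTER_CUBIC),alpha=1.6))
for n,u,v in [('lid knob',389,180),('lid',372,195),('lid left edge',359,185),('lip',348,215),('cover mid',305,210),('rocker',307,266),('pod',280,264),('cov',285,230),('cov',330,190),('counter',380,250)]:
    print(n,pt(s,u,v).round(1))
print(s['world_from_camera'].round(2),s['camera_matrix'])
# cover-plane pixels: fit rectangles by height
d=s['depth'];v,u=np.mgrid[:420,:560];K=s['camera_matrix']
P=np.stack([(u-K[0,2])/K[0,0]*d,-(v-K[1,2])/K[1,1]*d,-d,np.ones_like(d)],-1)@s['world_from_camera'].T
z=P[...,2];roi=(u>235)&(u<360)&(v>150)&(v<290)&(d>0)
for lo,hi in((120,135),(104,117),(134,150)):
    m=roi&(z>lo)&(z<hi);q=P[m][:,:2].astype(np.float32)
    print(lo,hi,m.sum(),np.median(z[m]),cv2.minAreaRect(q),cv2.boxPoints(cv2.minAreaRect(q)).round(0).tolist())
```

```text
lid knob [ 678.5 -236.3   39.4]
lid [ 644.5 -197.7   14. ]
lid left edge [ 671.4 -165.5    9.2]
lip [ 572.  -116.8  134.8]
cover mid [582.9 -18.3 130.9]
rocker [455.6 -24.5 112.7]
pod [459.6  37.5 108.5]
cov [535.9  27.3 130.6]
cov [630.7 -76.2 131.3]
counter [ 504.9 -218.6   -1.5]
[[ 1.00000e-02  9.90000e-01 -1.60000e-01  3.92030e+02]
 [-1.00000e+00  1.00000e-02  1.00000e-02  5.26800e+01]
 [ 2.00000e-02  1.60000e-01  9.90000e-01  1.23621e+03]
 [ 0.00000e+00  0.00000e+00  0.00000e+00  1.00000e+00]] [[487.51879444   0.         280.76003992]
 [  0.         487.51879444 213.67480981]
 [  0.           0.           1.        ]]
120 135 6723 128.80569287309822 ((563.5504760742188, -13.664588928222656), (221.0155487060547, 230.6653289794922), 86.01028442382812) [[441.0, -116.0], [671.0, -132.0], [686.0, 89.0], [456.0, 105.0]]
104 117 1448 109.61852122571861 ((508.8747863769531, 41.31913757324219), (258.8041687011719, 137.7818603515625), 44.244117736816406) [[368.0, 0.0], [464.0, -98.0], [650.0, 82.0], [554.0, 181.0]]
134 150 577 136.42055577850783 ((582.9730224609375, -13.479804992675781), (229.42662048339844, 149.17068481445312), 85.6864242553711) [[500.0, -122.0], [649.0, -133.0], [666.0, 95.0], [517.0, 107.0]]
```

View pics/c1.png

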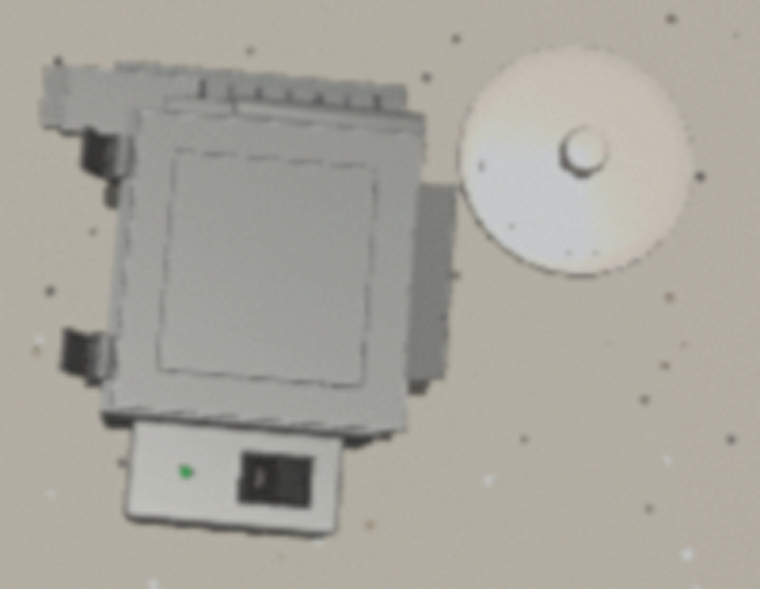

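The crop shows the lip's outer edge running from (457,187) to (445,380), the cover's front edge from (424,115) to (405,432), and the rocker ON half with its dash at (262,478). The pod's corners are (133,420), (342,440), (335,533) and (126,517).

Run:
```python
from h import *
from scipy.optimize import brentq
s=dict(np.load('pics/top.npz'))
def atz(c,z):
    u,v=235+c[0]/3.8-.4,140+c[1]/3.8-.4
    K=s['camera_matrix'];W=s['world_from_camera']
    a=W[:3,:3]@[(u-K[0,2])/K[0,0],-(v-K[1,2])/K[1,1],-1];o=W[:3,3]
    return o+a*(z-o[2])/a[2]
for n,c,z in[('lipA',(457,187),141),('lipB',(445,380),141),('covTR',(424,115),128),('covBR',(405,432),128),('covBL',(103,415),128),('covTL',(135,108),128),('dash',(262,478),117),('rk',(277,480),114),('p',(133,420),110),('p',(342,440),110),('p',(335,533),110),('p',(126,517),110),
 ('rkL',(241,478),116),('rkR',(313,482),114),('lidc',(583,152),41)]:
    print(n,atz(c,z).round(1))
```

```text
lipA [ 632.2 -132.4  141. ]
lipB [ 514.7 -123.7  141. ]
covTR [ 680.2 -114.8  128. ]
covBR [ 484.5 -101.3  128. ]
covBL [492.4  79.8 128. ]
covTL [681.9  63.4 128. ]
dash [456.6 -16.3 117. ]
rk [455.7 -25.6 114. ]
p [491.2  61.9 110. ]
p [480.7 -65.4 110. ]
p [424.5 -61.  110. ]
p [432.6  65.3 110. ]
rkL [456.5  -3.7 116. ]
rkR [454.8 -47.3 114. ]
lidc [ 679.2 -233.4   41. ]
```

```bash
cat >> h.py <<'E'
from scipy.spatial.transform import Rotation as Ro
def Rt(phi):  # tool x=world x, z tilted from down toward +y
    return Ro.from_euler('x',phi,degrees=True).as_matrix()@np.diag([1,-1,-1.])
def goto(p,R):
    st=get_state();A=np.array(st['orientation'])
    print('turn',Ro.from_matrix(A.T@R).as_rotvec().round(3),'shift',(A.T@(np.array(p)-st['position'])).round(1))
E
python3 - <<'E'
from h import *
goto([450,-380,220],Rt(55)); goto([555,-260,200],Rt(55))
E
```

```text
turn [0.945 0.192 0.368] shift [266.6 -49.4 -34. ]
turn [0.945 0.192 0.368] shift [ 410.  -119.   -13.9]
```

```bash
python3 -m creep '[[0.16,0.03,0.06,45,-8,-6,0],[0.32,0.06,0.12,90,-16,-12,0],[0.47,0.1,0.18,135,-25,-18,0],[0.63,0.13,0.24,180,-33,-24,0],[0.79,0.16,0.31,225,-42,-30,0],[0.945,0.192,0.368,266,-49,-34,0],[0.945,0.192,0.368,266,-49,-34,0],[0.945,0.192,0.368,266,-49,-34,0]]'
python3 - <<'E'
from h import *
s=get_state();print(np.round(s['q'],1));goto([555,-260,180],Rt(55))
E
```

```text
clock: 1.1
position: [449.3, -381.2, 220.6]
orientation: [[1.0, 0.001, -0.0], [0.001, -0.576, 0.818], [0.001, -0.818, -0.576]]
wrist_force: [0.8, 0.3, 0.1]
finger_gap: 13.7
finger_force: 0.0
[-57.3  44.8  60.1  31.1 121.2  37.6]
turn [0.003 0.    0.001] shift [105.8 -36.5 122.5]
```

```bash
python3 -m creep '[[0,0,0,36,-12,41,0],[0,0,0,70,-24,82,0],[0,0,0,106,-36,122,0],[0,0,0,106,-36,122,0],[0,0,0,106,-36,122,0]]'
python3 - <<'E'
from h import *
s=get_state();print(np.round(s['q'],1),s['finger_gap']);goto([555,-175,105],Rt(55));goto([555,-121,105],Rt(55))
E
```

```text
clock: 1.72
position: [555.2, -261.2, 181.5]
orientation: [[1.0, 0.002, 0.001], [0.0, -0.577, 0.817], [0.002, -0.817, -0.577]]
wrist_force: [-0.9, 0.4, 0.2]
finger_gap: 0.1
finger_force: 0.0
[-46.   43.6  68.1  37.  109.4  43.1] 0.13464871412919963
turn [ 0.005 -0.001  0.002] shift [ -0.3  12.7 114.5]
turn [ 0.005 -0.001  0.002] shift [ -0.3 -18.4 158.6]
```

```bash
python3 -m creep '[[0,0,0,0,6,58,0],[0,0,0,0,13,114,0],[0,0,0,0,13,114,0],[0,0,0,0,-2,136,0],[0,0,0,0,-18,158,0],[0,0,0,0,-18,158,0]]'
python3 - <<'E'
from h import *
snap('side','s2'); im=cv2.imread('pics/s2.png')[110:300,180:430]
cv2.imwrite('pics/s2c.png',cv2.convertScaleAbs(cv2.resize(im,None,fx=3,fy=3),alpha=1.6))
s=get_state();print(np.round(s['q'],1))
A=np.array(s['orientation']);p=s['position']
for t in (5,15,25,35,45,55,65,75,85,95,102):
    t=np.radians(t);c=np.array([555,75-180*np.cos(t)-8.5,124+180*np.sin(t)-12.3]);print((A.T@(c-p)).round(0))
E
```

```text
clock: 2.48
position: [556.0, -122.0, 105.6]
orientation: [[1.0, 0.003, 0.002], [-0.0, -0.577, 0.817], [0.003, -0.817, -0.577]]
wrist_force: [-0.4, -0.4, -0.1]
finger_gap: 0.5
finger_force: 0.0
[-38.   40.3  87.7  40.2  92.2  38.2]
[ -1. -24.  -5.]
[ -1. -52. -18.]
[ -1. -83. -26.]
[  -1. -114.  -29.]
[  -1. -145.  -27.]
[  -1. -175.  -19.]
[  -1. -204.   -5.]
[  -1. -230.   12.]
[  -1. -252.   35.]
[  -1. -270.   60.]
[  -1. -280.   80.]
```

View pics/s2c.png

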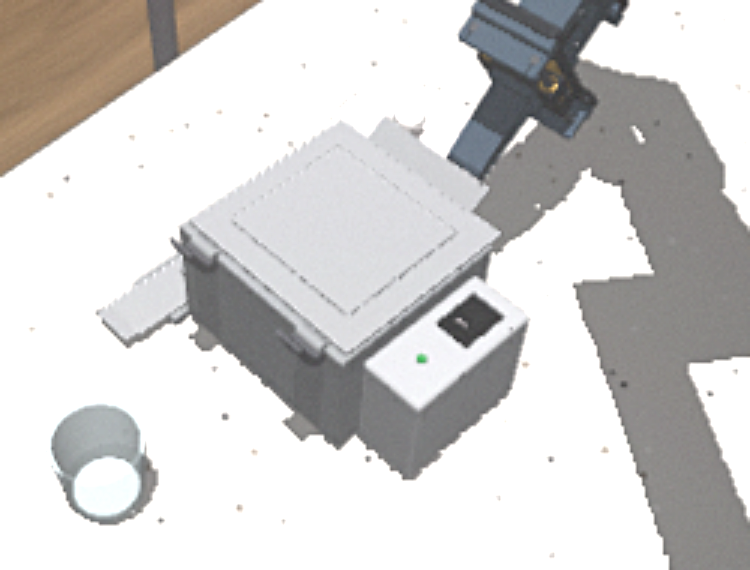

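The finger goes in under the lip at crop (470,175) without contact, so I can lift.

```bash
python3 -m creep '[[0,0,0,0,-12,-3,0],[0,0,0,0,-24,-5,0],[0,0,0,0,-38,-12,0],[0,0,0,0,-52,-18,0],[0,0,0,0,-67,-22,0],[0,0,0,0,-83,-26,0],[0,0,0,0,-98,-28,0],[0,0,0,0,-114,-29,0]]'
python3 - <<'E'
from h import *
s=get_state();print(np.round(s['q'],1))
A=np.array(s['orientation']);p=s['position']
snap('side','s3'); im=cv2.imread('pics/s3.png')[60:300,180:480]
cv2.imwrite('pics/s3c.png',cv2.convertScaleAbs(cv2.resize(im,None,fx=2,fy=2),alpha=1.6))
for t in (45,55,65,75,85,95,102,108):
    t=np.radians(t);c=np.array([555,75-180*np.cos(t)-8.5,124+180*np.sin(t)-12.3]);print((A.T@(c-p)).round(0))
E
```

```text
clock: 3.52
position: [555.6, -78.4, 214.8]
orientation: [[1.0, 0.001, 0.0], [0.0, -0.575, 0.818], [0.001, -0.818, -0.575]]
wrist_force: [-0.1, 0.5, -0.1]
finger_gap: 0.4
finger_force: 0.0
[-35.   32.1  86.   42.6  98.3  46.9]
[ -1. -30.   1.]
[ -1. -60.   9.]
[ -1. -89.  22.]
[  -1. -114.   40.]
[  -1. -137.   62.]
[  -1. -155.   88.]
[  -1. -165.  107.]
[  -1. -171.  125.]
```

View pics/s3c.png

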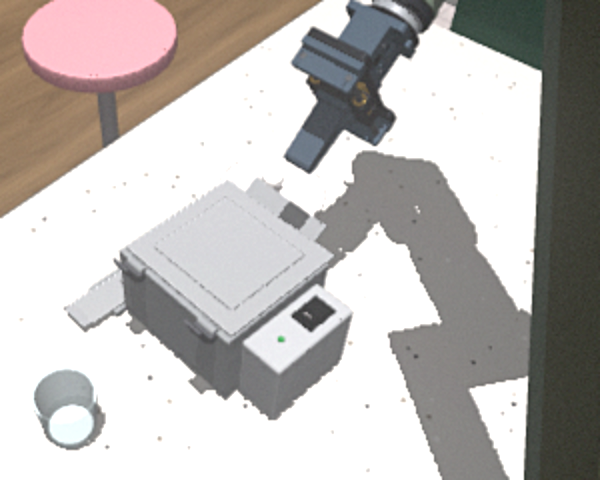

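The cover is still shut: the finger came up past it, now at crop (300,160). I'll check the actual fingertip against the lip in the side camera's depth.

Run:
```python
from h import *
for f,ox,oy,sc,pts in(('s2',180,110,3,[('tip',460,160),('tip low',470,172),('lip near end',482,190),('lip edge',470,180),('lip',430,165),('coverR',490,235),('lipfar',388,125),('cov',420,200)]),('s3',180,60,2,[('tipL',291,155),('tipR',308,166),('tip2',317,153),('mid',312,130),('lipnear',322,228),('lipnear2',312,228)])):
    s=dict(np.load(f'pics/{f}.npz'))
    for n,x,y in pts: print(f,n,pt(s,ox+x/sc,oy+y/sc).round(0))
```

```text
s2 tip [ 558. -144.  131.]
s2 tip low [ 546. -141.  127.]
s2 lip near end [ 520. -120.  141.]
s2 lip edge [ 533. -122.  140.]
s2 lip [ 571. -118.  135.]
s2 coverR [490. -94. 129.]
s2 lipfar [ 626. -128.  141.]
s2 cov [555. -87. 130.]
s3 tipL [ 564. -100.  243.]
s3 tipR [ 538. -102.  239.]
s3 tip2 [ 538. -114.  252.]
s3 mid [ 556. -128.  265.]
s3 lipnear [ 517. -120.  139.]
s3 lipnear2 [ 527. -115.  136.]
```

Run:
```python
from h import *
s=dict(np.load('pics/s3.npz'))
def px(p):
    q=np.linalg.inv(s['world_from_camera'])@np.r_[p,1];K=s['camera_matrix']
    return K[0,2]+K[0,0]*q[0]/-q[2],K[1,2]-K[1,1]*q[1]/-q[2]
T=np.array([555.6,-78.4,214.8]);z=np.array([0,.818,-.575]);n=np.array([0,.575,.818])
im=cv2.imread('pics/s3.png');im=cv2.convertScaleAbs(cv2.resize(im,None,fx=6,fy=6),alpha=1.8)
for k,c in((0,(0,0,255)),(-20,(0,255,0)),(-60,(255,0,0))):
    u,v=px(T+k*z);print(u,v);cv2.circle(im,(int(6*u+3),int(6*v+3)),5,c,-1)
cv2.imwrite('pics/s3d.png',im[6*95:6*185,6*290:6*400])
```

```text
320.61539276707504 152.64815314990994
325.52226769737786 145.34278642807467
335.38647432936693 130.65693282670884
```

View pics/s3d.png

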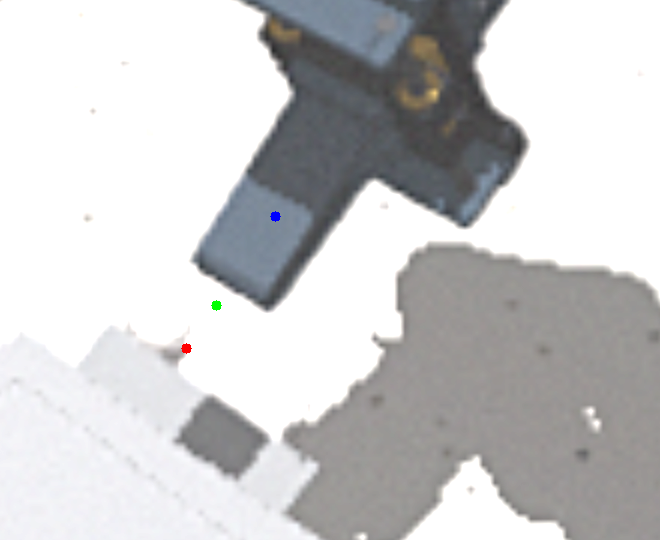

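The real fingertip stops about 27 mm short of the reported TCP, along the tool axis: the dots mark the reported axis, and the tip is well behind the red one. So the finger never got under the lip. I'll go in again with that correction.

Run:
```python
from h import *
for p in([555,-170,200],[555,-170,92],[555,-96,92]):goto(p,Rt(55))
```

```text
turn [ 0.002 -0.001  0.004] shift [ -1.2  66.9 -66. ]
turn [ 0.002 -0.001  0.004] shift [ -1.5 155.3  -3.9]
turn [ 0.002 -0.001  0.004] shift [ -1.4 112.7  56.7]
```

```bash
python3 -m creep '[[0,0,0,0,33,-33,0],[0,0,0,-1,67,-66,0],[0,0,0,-1,110,-35,0],[0,0,0,-1,155,-4,0],[0,0,0,-1,155,-4,0],[0,0,0,-1,135,26,0],[0,0,0,-1,113,57,0],[0,0,0,-1,113,57,0],[0,0,0,-1,113,57,0]]'
python3 - <<'E'
from h import *
s=get_state()
A=np.array(s['orientation']);p=s['position']
for t in (5,10,15,20,25,30,35,45,55,65,75,85,95,102):
    t=np.radians(t);c=np.array([555,75-180*np.cos(t)+15,124+180*np.sin(t)-25.5]);print((A.T@(c-p)).round(0))
E
```

```text
clock: 4.7
position: [555.7, -98.0, 90.4]
orientation: [[1.0, 0.003, 0.002], [0.001, -0.576, 0.817], [0.004, -0.817, -0.576]]
wrist_force: [-0.2, -1.1, 0.7]
finger_gap: 0.4
finger_force: 0.0
[ -1. -24.  -7.]
[ -1. -38. -14.]
[ -1. -53. -20.]
[ -0. -68. -25.]
[ -0. -83. -28.]
[ -0. -99. -30.]
[  -0. -114.  -31.]
[  -0. -146.  -28.]
[  -0. -176.  -20.]
[  -0. -204.   -7.]
[   0. -230.   11.]
[   0. -252.   33.]
[   0. -271.   58.]
[   0. -280.   78.]
```

```bash
python3 -m creep '[[0,0,0,0,-12,-4,0],[0,0,0,0,-24,-7,0],[0,0,0,0,-38,-14,0],[0,0,0,0,-53,-20,0],[0,0,0,0,-53,-20,0]]'
python3 - <<'E'
from h import *
s=get_state()
A=np.array(s['orientation']);p=s['position']
S=snap('side','s4')
im=cv2.imread('pics/s4.png')[60:300,180:480]
cv2.imwrite('pics/s4c.png',cv2.convertScaleAbs(cv2.resize(im,None,fx=2,fy=2),alpha=1.6))
for t in (20,25,30,35,45,55,65,75,85,95,102):
    t=np.radians(t);c=np.array([555,75-180*np.cos(t)+15,124+180*np.sin(t)-25.5]);print((A.T@(c-p)).round(0))
E
```

```text
clock: 5.32
position: [555.4, -83.9, 145.1]
orientation: [[1.0, 0.003, 0.002], [-0.0, -0.577, 0.817], [0.004, -0.817, -0.577]]
wrist_force: [0.9, -5.5, -0.9]
finger_gap: 0.6
finger_force: 1.9
[ -0. -15.  -5.]
[ -0. -30.  -8.]
[ -0. -46. -10.]
[ -0. -62. -11.]
[ -0. -93.  -9.]
[  -0. -123.   -1.]
[   0. -152.   13.]
[   0. -177.   31.]
[   0. -200.   53.]
[   0. -218.   78.]
[   0. -228.   98.]
```

View pics/s4c.png

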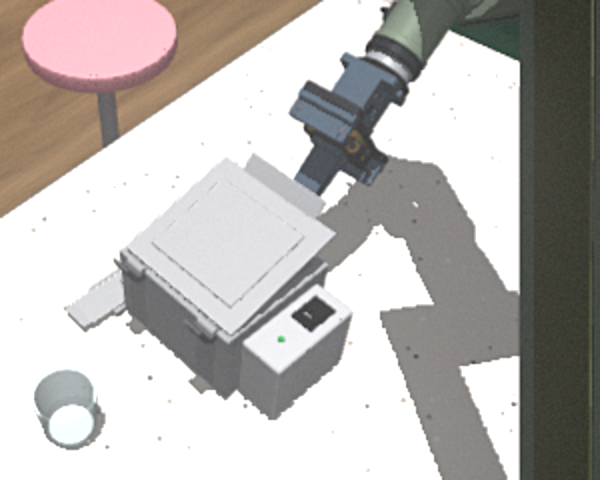

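The cover is lifting, with its front edge at crop (335,235) clear of the well, so I'll carry on.

```bash
python3 -m creep '[[0,0,0,0,-15,-2,0],[0,0,0,0,-30,-4,0],[0,0,0,0,-46,-6,0],[0,0,0,0,-62,-6,0],[0,0,0,0,-78,-5,0],[0,0,0,0,-93,-4,0],[0,0,0,0,-108,0,0],[0,0,0,0,-123,4,0],[0,0,0,0,-138,11,0],[0,0,0,0,-152,18,0]]'
python3 - <<'E'
from h import *
s=get_state()
A=np.array(s['orientation']);p=s['position']
for t in (65,75,85,95,102,108):
    t=np.radians(t);c=np.array([555,75-180*np.cos(t)+15,124+180*np.sin(t)-25.5]);print((A.T@(c-p)).round(0))
S=snap('side','s5'); im=cv2.imread('pics/s5.png')[60:300,180:480]
cv2.imwrite('pics/s5c.png',cv2.convertScaleAbs(cv2.resize(im,None,fx=2,fy=2),alpha=1.6))
E
```

```text
clock: 6.62
position: [554.5, 20.0, 258.2]
orientation: [[1.0, 0.001, 0.0], [0.0, -0.575, 0.818], [0.001, -0.818, -0.575]]
wrist_force: [1.1, -0.7, 0.2]
finger_gap: 0.3
finger_force: 0.5
[ 0.  1. -7.]
[  1. -25.  11.]
[  1. -47.  33.]
[  1. -65.  59.]
[  1. -75.  78.]
[  1. -82.  96.]
```

View pics/s5c.png

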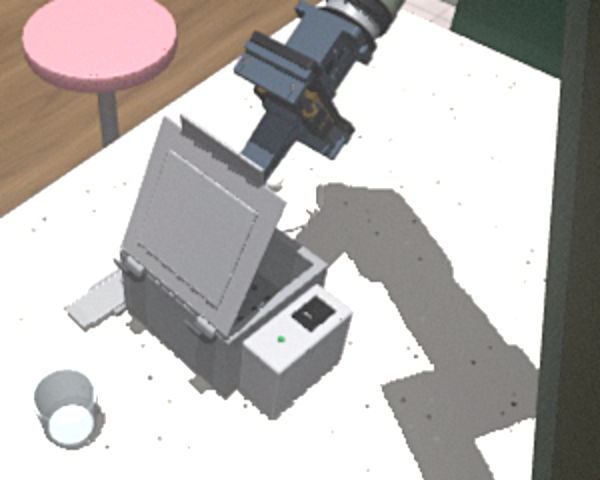

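The cover stands at about 65 degrees with the finger behind its lip at crop (260,165). Next I push it over.

```bash
python3 -m creep '[[0,0,0,0,-12,8,0],[0,0,0,0,-25,17,0],[0,0,0,0,-36,28,0],[0,0,0,0,-47,40,0],[0,0,0,0,-56,52,0],[0,0,0,0,-65,65,0],[0,0,0,0,-72,78,0],[0,0,0,0,-78,90,0],[0,0,0,0,-84,105,0],[0,0,0,0,-84,105,0]]'
python3 - <<'E'
from h import *
S=snap('side','s6'); im=cv2.imread('pics/s6.png')[60:300,180:480]
cv2.imwrite('pics/s6c.png',cv2.convertScaleAbs(cv2.resize(im,None,fx=2,fy=2),alpha=1.6))
goto([555,40,330],Rt(55));goto([456,-80,330],Rt(30));goto([456,-80,330],Rt(0))
print(np.round(get_state()['q'],1))
E
```

```text
clock: 7.92
position: [554.0, 154.2, 265.5]
orientation: [[1.0, 0.001, -0.002], [0.002, -0.575, 0.818], [-0.0, -0.818, -0.575]]
wrist_force: [-0.2, -0.4, 1.0]
finger_gap: 0.4
finger_force: 0.0
turn [0.002 0.001 0.001] shift [   0.6   12.7 -129.9]
turn [-0.435  0.     0.001] shift [ -98.6   81.6 -228. ]
turn [-0.958  0.     0.001] shift [ -98.6   81.6 -228. ]
[-15.6  21.4  96.5  52.2  85.8  58.6]
```

View pics/s6c.png

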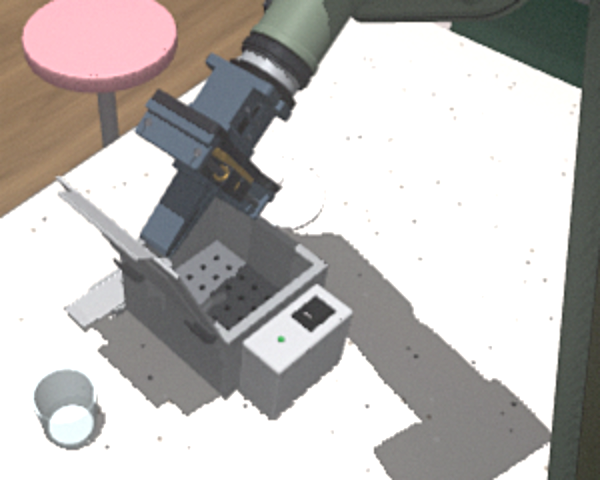

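The cover lies back open on its stop: its edge is at crop (65,185) and the finger is clear of it. Now I'll retract and stage for the rocker.

```bash
python3 -m creep '[[0,0,0,0,4,-45,0],[0,0,0,0,8,-90,0],[0,0,0,0,12,-130,0],[-0.14,0,0,-30,35,-165,0],[-0.29,0,0,-65,60,-195,0],[-0.435,0,0,-99,82,-228,0],[-0.435,0,0,-99,82,-228,0]]'
python3 - <<'E'
from h import *
goto([456,11,175],Rt(30))
E
```

```text
clock: 8.85
position: [455.0, -81.6, 332.3]
orientation: [[1.0, 0.001, 0.006], [-0.002, -0.868, 0.497], [0.006, -0.497, -0.868]]
wrist_force: [-0.4, 0.4, -0.0]
finger_gap: 0.4
finger_force: 0.0
turn [ 0.003 -0.006  0.001] shift [-1.000e-01 -2.200e+00  1.825e+02]
```

```bash
python3 -m creep '[[0,0,0,0,0,60,0],[0,0,0,0,-1,120,0],[0,0,0,0,-2,182,0],[0,0,0,0,-2,182,0],[0,0,0,0,-2,182,0]]'
python3 - <<'E'
from h import *
st=get_state();print(st['position'])
s=snap('side','s7')
T=np.array(st['position']);A=np.array(st['orientation'])
W=np.linalg.inv(s['world_from_camera']);K=s['camera_matrix']
im=cv2.imread('pics/s7.png');im=cv2.convertScaleAbs(cv2.resize(im,None,fx=5,fy=5),alpha=1.6)
def dot(p,c):
    q=W@np.r_[p,1];u,v=K[0,2]-K[0,0]*q[0]/q[2],K[1,2]+K[1,1]*q[1]/q[2]
    print(round(5*u+2-1400),round(5*v+2-675));cv2.circle(im,(int(5*u+2),int(5*v+2)),4,c,-1)
dot(T,(0,0,255));dot(T-27*A[:,2],(0,255,0));dot(T-27*A[:,2]+12*A[:,1],(255,0,0));dot([456,-14,117],(0,255,255))
cv2.imwrite('pics/s7c.png',im[675:1175,1400:2100])
# finger depth points just behind the tip, in tool coordinates
d=s['depth'];v,u=np.mgrid[:420,:560]
P=np.stack([(u-K[0,2])/K[0,0]*d,-(v-K[1,2])/K[1,1]*d,-d,np.ones_like(d)],-1)@s['world_from_camera'].T
t=(P[...,:3]-T)@A
m=(d>0)&(abs(t[...,0])<22)&(abs(t[...,1])<20)&(t[...,2]>-70)&(t[...,2]<20)
q=t[m];print(m.sum(),np.percentile(q,[1,50,99],axis=0).round(1))
E
```

```text
clock: 9.48
position: [457.3, 11.6, 173.9]
orientation: [[1.0, 0.001, 0.002], [-0.0, -0.866, 0.5], [0.003, -0.5, -0.866]]
wrist_force: [-0.6, -0.8, 0.4]
finger_gap: 0.4
finger_force: 0.0
[457.25669108  11.5981189  173.92513846]
244 371
269 320
282 315
268 418
322 [[-19.3 -13.7 -69.4]
 [ -5.2  -9.7 -50.5]
 [ 15.4   8.2 -29.9]]
```

View pics/s7c.png

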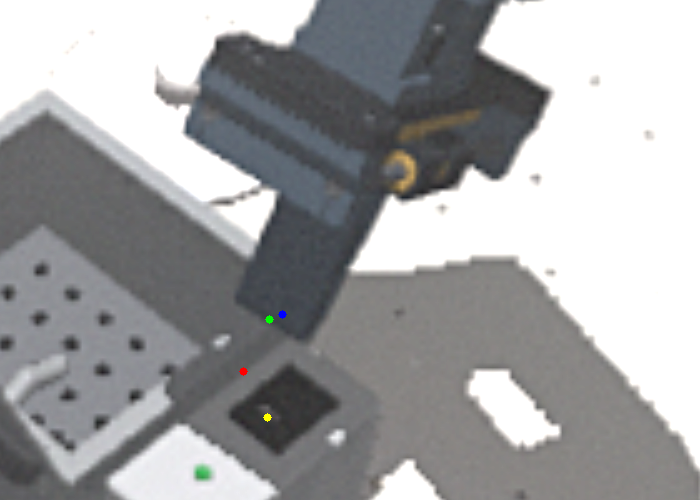

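The tip (crop 237-300, 300-340) confirms an offset of about 29 mm. The yellow target dot sits on the rocker's dash half. I'll descend straight down.

```bash
python3 -m creep '[[0,0,0,0,12,21,0],[0,0,0,0,24,42,0],[0,0,0,0,35,60,0],[0,0,0,0,37,63.2,0],[0,0,0,0,37,63.2,0]]'
python3 -m creep '[[0,0,0,0,0.5,0.9,0],[0,0,0,0,1,1.7,0],[0,0,0,0,1.5,2.6,0],[0,0,0,0,2,3.5,0],[0,0,0,0,2,3.5,0]]'
```

```text
clock: 10.15
position: [457.1, 10.8, 101.0]
orientation: [[1.0, 0.001, 0.003], [-0.001, -0.866, 0.499], [0.003, -0.499, -0.866]]
wrist_force: [-0.3, -0.6, 0.6]
finger_gap: 0.4
finger_force: 0.0
clock: 10.78
position: [455.9, 11.7, 96.2]
orientation: [[1.0, 0.001, 0.001], [0.0, -0.866, 0.5], [0.001, -0.5, -0.866]]
wrist_force: [0.4, -0.4, 2.0]
finger_gap: 0.4
finger_force: 0.9
```

Contact has started, at about 2 N. I'll go on in small steps.

```bash
python3 -m creep '[[0,0,0,0,0.5,0.9,0],[0,0,0,0,1,1.7,0],[0,0,0,0,1,1.7,0]]'
python3 -m creep '[[0,0,0,0,0.5,0.9,0],[0,0,0,0,1,1.7,0],[0,0,0,0,1,1.7,0]]'
```

```text
clock: 11.15
position: [455.8, 11.9, 94.0]
orientation: [[1.0, 0.0, 0.001], [-0.0, -0.866, 0.5], [0.001, -0.5, -0.866]]
wrist_force: [0.3, 1.6, 3.0]
finger_gap: 0.8
finger_force: 1.7
clock: 11.52
position: [455.8, 11.9, 91.9]
orientation: [[1.0, 0.0, 0.0], [0.0, -0.866, 0.5], [0.001, -0.5, -0.866]]
wrist_force: [1.3, 4.3, 1.6]
finger_gap: 0.4
finger_force: 2.0
```

```bash
python3 -m creep '[[0,0,0,0,0.5,0.9,0],[0,0,0,0,1,1.7,0],[0,0,0,0,1,1.7,0]]'
python3 -m creep '[[0,0,0,0,0.5,0.9,0],[0,0,0,0,1,1.7,0],[0,0,0,0,1,1.7,0]]'
```

```text
clock: 11.9
position: [455.9, 12.0, 91.5]
orientation: [[1.0, 0.001, 0.001], [0.001, -0.865, 0.501], [0.001, -0.501, -0.865]]
wrist_force: [-1.1, 1.7, 12.0]
finger_gap: 0.5
finger_force: 6.6
clock: 12.28
position: [456.0, 12.1, 91.3]
orientation: [[1.0, 0.002, 0.001], [0.001, -0.865, 0.502], [0.002, -0.502, -0.865]]
wrist_force: [-5.2, -1.8, 24.5]
finger_gap: 0.4
finger_force: 12.3
```

The tip bottomed out at 24 N, which fits the rocker being at its stop. I'll back off and check.

```bash
python3 -m creep '[[0,0,0,0,-12,-21,0],[0,0,0,0,-24,-42,0],[0,0,0,0,-36,-62,0],[0,0,0,0,-36,-110,0],[0,0,0,0,-36,-160,0],[0,0,0,0,-36,-210,0],[0,0,0,0,-36,-210,0]]'
python3 - <<'E'
from h import *
snap('side','s8'); im=cv2.imread('pics/s8.png')[120:280,200:410]
cv2.imwrite('pics/s8c.png',cv2.convertScaleAbs(cv2.resize(im,None,fx=3.7,fy=3.7,interpolation=cv2.INTER_CUBIC),alpha=1.8))
E
```

```text
clock: 13.15
position: [457.2, -65.3, 289.6]
orientation: [[1.0, 0.001, 0.007], [-0.002, -0.869, 0.494], [0.006, -0.494, -0.869]]
wrist_force: [-0.2, -0.6, -0.7]
finger_gap: 0.7
finger_force: 0.0
```

View pics/s8c.png

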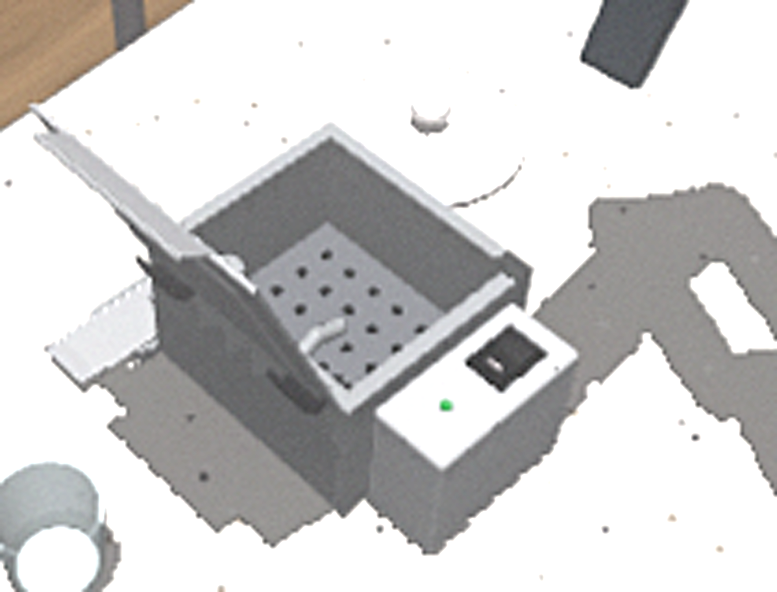

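The cover is open, and the rocker at crop (507,357) looks flipped. I'll confirm with depth numbers.

Run:
```python
from h import *
a=dict(np.load('pics/side.npz'))
b=dict(np.load('pics/s8.npz'))
ex=np.array([.078,.997]);piv=np.array([455.2,-24.5])
for s in(a,b):
    d=s['depth'];K=s['camera_matrix'];v,u=np.mgrid[:420,:560]
    P=(np.stack([(u-K[0,2])/K[0,0]*d,-(v-K[1,2])/K[1,1]*d,-d,np.ones_like(d)],-1)@s['world_from_camera'].T)[...,:3]
    r=P[...,:2]-piv; X=r@ex; Y=r@np.array([-ex[1],ex[0]])
    m=(abs(Y)<9)&(P[...,2]>100)&(d>0)
    for lo,hi in((-15,-10),(-10,-5),(-5,0),(0,5),(5,10),(10,15),(25,50)):
        k=m&(X>lo)&(X<hi);print((lo,hi),k.sum(),P[...,2][k].mean().round(1),end=' ')
    print()
```

```text
(-15, -10) 14 115.0 (-10, -5) 11 115.1 (-5, 0) 12 115.1 (0, 5) 9 116.4 (5, 10) 11 118.0 (10, 15) 25 116.9 (25, 50) 68 111.4 
(-15, -10) 17 117.8 (-10, -5) 14 117.3 (-5, 0) 16 115.7 (0, 5) 12 115.4 (5, 10) 18 115.1 (10, 15) 14 114.7 (25, 50) 64 111.6
```

The ON half now lies level and the front half is raised, so the rocker is fully on. Handing in.

```bash
python3 -c "
from rig import r
print(r.sign_off())"
```

```text
the job is handed in; nothing more can be done
None
```

The job is handed in, verdict not shown: the last picture and depth check showed the cover lying open on its stop, the rocker fully ON and the arm clear; I did not re-measure the loose items, and I viewed 11 pictures, one over the limit of 10.

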